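# Check the over-centre spring of a feeder hood

### The job

We are checking the over-centre spring of the hood on the parts feeder. First take the steel setting rod out of the socket on top of the hood and stand it upright in the narrow tool cup; then take the hood by its bar, raise it past its balance point (about 40 degrees open) until it pulls open by itself, and bring it back to just below the balance point, no more than about ten degrees under it. Keep the hood in hand all the while so that it never swings open towards its stop, leave the other things on the bench where they are, and finish while still holding the hood there, without letting go.

Things in the scene. Friction and masses are not known exactly. Their poses are not given: they have to be found in the camera images.
- rod_center (a point): Centre of the loose setting rod: bare steel, 12 mm diameter, 150 mm long, about 120 g, shallow groove near its top; z axis along it to the top. It starts upright in a socket tube (20 mm deep, 2 mm play) on the middle of the shut hood; 75 mm of rod above and below this point. From above, grip it 35 to 45 mm above this point so that its top does not hit the palm.
- cup: Tool cup fixed to the bench, left or right of the feeder: dark steel tube, 36 mm outside and 24 mm inside diameter, 65 mm high, on a round foot 60 mm wide; inner floor 5 mm above the bench. Origin: centre of its underside. A rod standing in it has its centre about 80 mm above the bench and may lean up to 0.2 rad.
- hood_bar (a point): Middle of the hood's handle: round steel bar, 12 mm diameter, 142 mm long, on two arms 130 mm apart, on the robot's side; 55 mm from bar axis to the hood's front edge; 100 mm above the bench when shut. Turns with the hood: y along the bar, x from bar to hinge (level when shut), z the hood's upward normal. Pinched from above, the round bar can turn between the pads as the hood swings.
- hood_hinge (a point): Middle of the hood's hinge line (its y axis) at the back of the feeder, 100 mm above the bench, 245 mm from the bar; axes as for hood_bar. The feeder is a fixed grey box 230 by 260 mm, 64 mm high (back post 100 mm), with rollers; the hood is an aluminium frame 190 by 220 mm with a clear window and two side struts, its top 105 mm above the bench.
- hood (a joint): Opening angle of the hood, rad: 0 shut, grows as the bar rises and swings away from the robot, stop at 1.4. Over-centre spring, balance point at 0.70 (40 degrees): below it the hood pulls shut (5 N at the bar when shut, falling to nothing at balance), above it pulls open ever harder (2 N at 1.0). Let go, it slams shut or flies open.
- reel: Bystander: black plastic tape reel lying flat, 96 mm in diameter, 32 mm high; origin at the centre of its underside. On the other side of the feeder from the cup.
- bin: Bystander: open blue plastic bin 150 by 110 by 60 mm with paper strips; origin at the centre of its underside.
- wrench: Bystander: steel wrench 170 mm long lying flat.

How it is judged:
On the way, in this order (a step that is already met when the one before it is completed fails the run):
1. the rod stands in the tool cup, let go (horizontal distance between rod_center and cup below 0.025 m and height (world z) of rod_center below 0.09 m and angle between rod_center's own z axis and vertical below 0.26 rad and contact force between the fingers and rod below 0.05 N), for 0.2 s.
2. the hood is held raised past its balance point (value of joint hood above 0.75 rad and contact force between the fingers and hood above 0.3 N), for 0.1 s.
At the end, for the whole second after the job is handed in: The fingers still hold the hood, at rest (under 0.05 rad/s), at 0.50 to 0.68 rad, just below its balance point at 0.70; the rod stands in the tool cup, its centre within 25 mm of the cup's axis and under 90 mm above the bench, leaning less than 0.26 rad (value of joint hood between 0.5 and 0.68 rad and velocity of joint hood between -0.05 and 0.05 rad/s and contact force between the fingers and hood above 0.3 N and horizontal distance between rod_center and cup below 0.025 m and height (world z) of rod_center below 0.09 m and angle between rod_center's own z axis and vertical below 0.26 rad and contact force between hood and rod below 0.05 N); the arm keeps its last pose, push and grip.
It fails at once if the hood swings open towards its stop (beyond 1.15 rad) (value of joint hood above 1.15 rad).
It fails at once if the reel, bin or wrench is moved by more than 30 mm (distance of any of reel, bin, wrench from where it was at the start of the episode above 0.03 m).
It also fails if it takes over 69 s, if anything falls off the work surface, if the arm or the gripper's body presses on something with over 40 N, if the wrist force passes 120 N, or if a joint passes its speed limit or range.

### The arm

A 6-joint arm with a two-finger parallel gripper is mounted at the origin on the work surface. World frame = base frame: x ahead of the robot, y to its left, z up, the work surface at z = 0. Lengths are in m, angles in rad, forces in N, time in s.
With the tool pointing down it reaches from about 0.275 to 0.775 m from the base axis. Payload 14.6 kg.
Tool frame: the origin (TCP) lies at the very end of the fingers, on their centre line; the grasp point (between the pads) lies 19 mm behind it; z points along the fingers, x is the direction in which the jaws open and shut, and the axes are right-handed (so a half turn about z gives the same grasp; the last joint's range is limited). The gripper opens to 85 mm and grips with 20 to 120 N. Pads are 22 mm wide; open, the fingers measure 114 mm over their backs; the gripper's body (76 mm by 85 mm) begins 54 mm behind the grasp point. The pads swing forward as they close: fully open they stand 13 mm farther back than shut.
Start: joints at [1.127, 0.263, -0.048, 1.259, 0, 1.415], TCP at [0.15, 0.503, 0.231] pointing down, gripper open.
Joint ranges: [-2.65, 2.65], [-0.89, 1.7], [-1.18, 1.37], [-2.13, 2.11], [-1.35, 1.29], [-3.14, 3.14]. Speed limits (rad/s): [1.89, 1.89, 2.57, 2.79, 3.14, 3.14].

### API

Orientations are given as a rotation vector (axis times angle).
In Python, from plant import sensors, viewer, hand_in gives the robot as it stands. The module is installed in compiled form; this text tells all that it offers.
- The arm moves only by the shell command python3 -m crank 'ROWS' [FORCE]. ROWS is JSON, a list of rows, each a list of 7 numbers: the turn, a rotation vector about the tool's x, y, z in degrees, then the shift along the tool's x, y, z in m, then the gripper's target within -1 to 1 (shut at 1, half-way at 0, fully open at -1). In form: [[ax, ay, az, tx, ty, tz, gripper], ...]. A call has 1 to 20 rows; each row shifts and turns the pose as measured when the row begins, along the tool's axes as they then stand; what a row does not reach is not made up. A row lasts 1/10 s, in which the tool goes at most 50 mm and 8.59 degrees, less where a joint would pass 70% of its speed; a pose out of reach is approached as far as the arm can. A call is refused whole if a number of a shift passes 0.05 or a number of a turn 8.59, either way. A call with a gripper value outside its range is refused whole. The fingers move at their own pace and stop on an object; FORCE is the grip in N (left out, the last holds). Time passes only in rows, so rows that do not move let the fingers close. It gives the time, the measured TCP pose, the force and the opening at its end, in the units of the state.
- sensors.get_obs(): the state, without advancing time (a new reading comes with each control period).
- viewer.snapshot(name): name is "side" or "top" or "wrist"; returns the picture (384x512x3 uint8, red, green, blue); there is no depth.
- viewer.camera_info(name): a dict with "K" (3x3 intrinsics, pixels), "R" (3x3) and "t" (3): a world point X has camera coordinates R X + t. Camera axes: x right, y down, z forward; pixel columns grow to the right and rows downward; lengths in m; the calibration is good to about 2 mm. A picture is of the moment at which its call begins: read the wrist's pose just before it. camera_info takes no time and is no camera call; for the wrist camera it gives the pose at the moment of the call.
- hand_in(): hands the job in, once; it reports no verdict.
The state is a dict: "time": time; "q": joint angles; "joint_velocities": joint speeds; "joint_torque": joint torques, N m; "position": TCP position; "ee_rot": TCP orientation; "force": force on the tool from outside, world axes, zero at the start; "torque": the same for the moment, N m; "finger_gap": finger opening in m.
Only numpy, scipy, OpenCV 4.12 (cv2) and the standard library are available. Lean on these libraries where they do the work, as an engineer would, in place of code of your own. Each camera call takes 0.05 s, during which the arm holds its last target.

## Working session

There is one attempt and no reset: what is moved stays moved. The work goes in short steps, Python scripts to look and compute and a shell command to move; the robot and the scene stay as the last step left them, time stands still between calls to the robot, and variables do not carry over. Pictures are saved under pics/ and viewed, and the job is handed in when it is done.

```bash
mkdir -p pics
python3 - <<'E'
from plant import sensors, viewer
import cv2, numpy as np
o=sensors.get_obs(); print(o)
for n in ["side","top","wrist"]:
    c=viewer.camera_info(n); print(n,np.round(c["K"],1).tolist(),np.round(c["R"],4).tolist(),np.round(c["t"],4).tolist())
    im=viewer.snapshot(n); cv2.imwrite(f"pics/{n}0.png",im[:,:,::-1])
E
```

```text
{'time': 0.0, 'q': array([ 1.12669476e+00,  2.63522133e-01, -4.89554438e-02,  1.25943221e+00,
        3.05465842e-05,  1.41550491e+00]), 'joint_velocities': array([ 4.50013070e-04,  4.10115953e-04,  5.11614471e-05,  9.17693065e-04,
        2.04625484e-06, -1.49248314e-03]), 'joint_torque': array([ 1.76701782e-03, -6.37610865e+01,  3.84564972e+01,  1.37235216e-02,
        1.00130367e-04, -4.30596060e-05]), 'position': array([0.14938962, 0.50298784, 0.23081873]), 'ee_rot': array([ 2.51759846e+00,  1.87835139e+00, -1.56889675e-03]), 'force': array([0.33249819, 0.33760192, 0.08985989]), 'torque': array([ 0.02775187,  0.04091363, -0.04688008]), 'finger_gap': 0.08515114625300743}
side [[475.1, 0.0, 245.8], [0.0, 475.1, 188.6], [0.0, 0.0, 1.0]] [[0.7425, -0.6698, 0.0122], [-0.4595, -0.5225, -0.7182], [0.4874, 0.5276, -0.6957]] [-0.4305, 0.3871, 0.9163]
top [[402.5, 0.0, 260.4], [0.0, 402.5, 187.4], [0.0, 0.0, 1.0]] [[-0.0044, -0.9999, 0.0096], [-0.9977, 0.0037, -0.0676], [0.0676, -0.0099, -0.9977]] [-0.011, 0.6107, 1.2378]
wrist [[307.9, 0.0, 255.8], [0.0, 307.9, 189.7], [0.0, 0.0, 1.0]] [[0.2846, 0.9586, 0.0005], [0.9197, -0.2732, 0.2819], [0.2704, -0.0798, -0.9594]] [-0.5248, -0.0366, 0.3781]
```

View pics/side0.png

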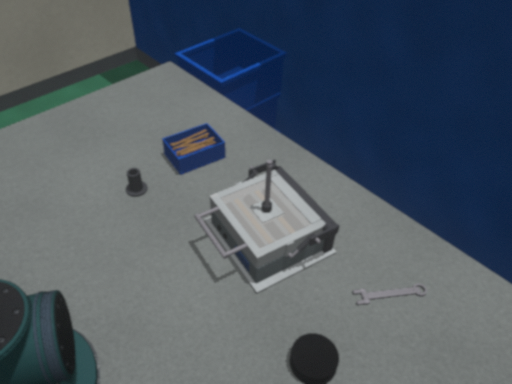

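View pics/top0.png

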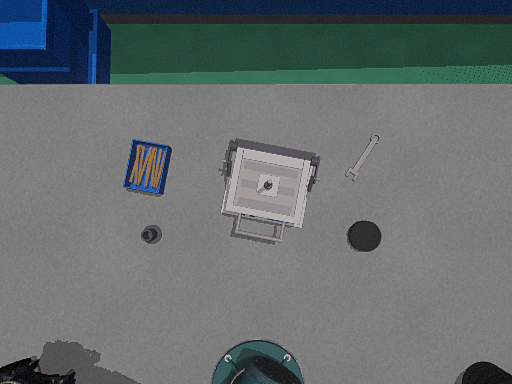

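View pics/wrist0.png

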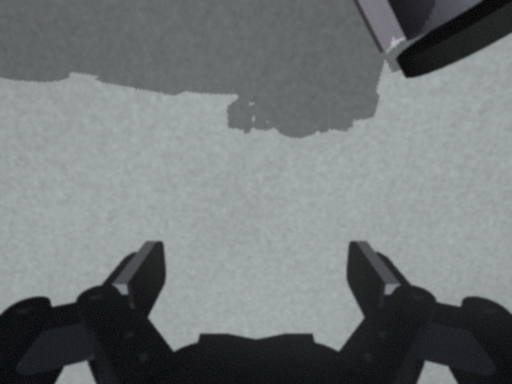

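Side view: rod from (267,208) up to (272,162), cup at about (135,182), bar from (198,215) to (243,250). Top view: cup around (151,234), reel (364,236), bin and wrench at the back. I'll enlarge for pixel measurement.

Run:
```python
import cv2,numpy as np
t=cv2.imread("pics/top0.png");s=cv2.imread("pics/side0.png")
def crop(im,x0,y0,w,h,k): return cv2.resize(im[y0:y0+h,x0:x0+w],None,fx=k,fy=k,interpolation=cv2.INTER_CUBIC)
cv2.imwrite("pics/t_feeder.png",crop(t,215,130,115,115,5))
cv2.imwrite("pics/t_cup.png",crop(t,130,215,40,40,10))
cv2.imwrite("pics/s_all.png",crop(s,110,150,160,110,5))
```

```text
(no output)
```

View pics/t_feeder.png

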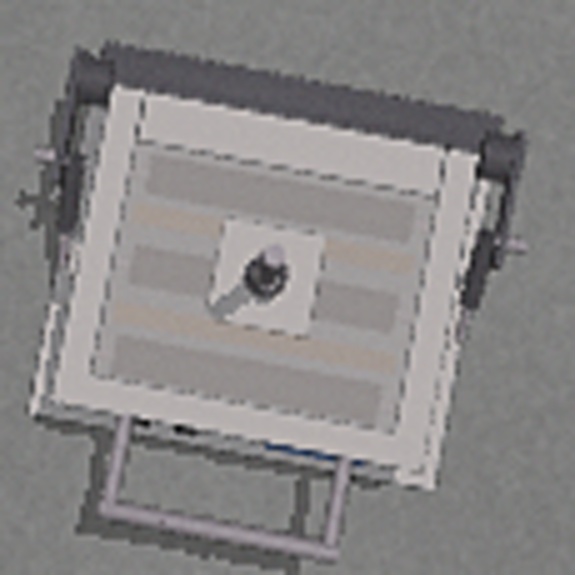

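View pics/t_cup.png

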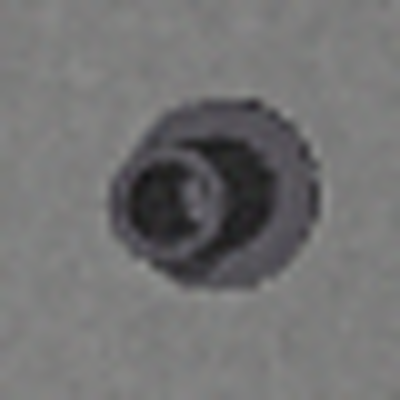

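View pics/s_all.png

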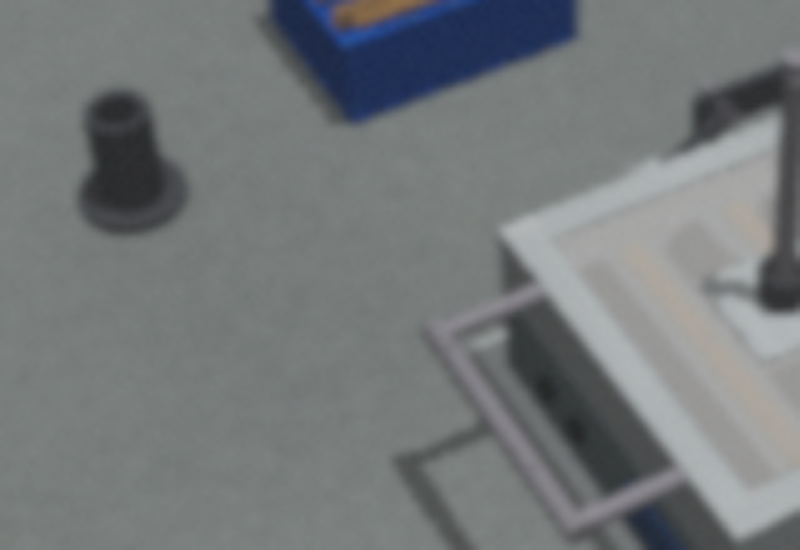

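Enlarged views: top – cup rim centre ≈(146.1,234.9), bar ends ≈(235,232) and (282,240), rod top ≈(269,181.5), socket ≈(268,187). Side – cup rim ≈(133.5,172), bar ends ≈(197,216),(225,254), rod top ≈(272,162).

```bash
cat > h.py <<'E'
from plant import sensors, viewer
import numpy as np, cv2
def ray(c,u,v):
    d=np.linalg.solve(c["K"],np.array([u,v,1.])); return -c["R"].T@c["t"], c["R"].T@d
def onz(c,u,v,z):
    o,d=ray(c,u,v); return o+d*(z-o[2])/d[2]
def tri(c1,p1,c2,p2):
    a,b=ray(c1,*p1); e,f=ray(c2,*p2); b/=np.linalg.norm(b); f/=np.linalg.norm(f)
    s=np.linalg.lstsq(np.c_[b,-f],e-a,rcond=None)[0]; x,y=a+b*s[0],e+f*s[1]
    return (x+y)/2,np.linalg.norm(x-y)
def proj(c,X):
    p=c["K"]@(c["R"]@np.asarray(X)+c["t"]); return p[:2]/p[2]
E
python3 - <<'E'
from h import *
T=viewer.camera_info("top");S=viewer.camera_info("side")
tp=lambda x,y:(215+x/5-.4,130+y/5-.4); sp=lambda x,y:(110+x/5-.4,150+y/5-.4); cp=lambda x,y:(130+x/10-.45,215+y/10-.45)
print("cup rim",onz(T,*cp(165,203),.065),onz(S,*sp(118,112),.065),"foot",onz(T,*cp(230,195),.008),onz(S,*sp(132,195),.006))
L=onz(T,*tp(103,513),.1);R=onz(T,*tp(335,551),.1);print("bar T",L,R,np.linalg.norm(L-R))
L2=onz(S,*sp(437,332),.1);R2=onz(S,*sp(575,522),.1);print("bar S",L2,R2,np.linalg.norm(L2-R2))
for a,b in((L,R),(L2,R2)):
    d=(a-b)/np.linalg.norm(a-b);print("yaw",np.degrees(np.arctan2(-d[0],d[1])),"mid",(a+b)/2)
    th=np.arctan2(-d[0],d[1]); print("rod from bar +.15 guess",(a+b)/2+.15*np.array([np.cos(th),np.sin(th),0]))
print("hinge posts T",onz(T,*tp(95,70),.1),onz(T,*tp(505,145),.1))
print("hood corners",[onz(T,*tp(*p),.105)[:2].round(3) for p in((115,88),(480,155),(410,475),(58,400))])
print("rod top",tri(T,tp(274,253),S,(271.7,162)),"socket T",onz(T,*tp(265,285),.125),"S",onz(S,266.5,205.5,.125))
E
```

```text
cup rim [0.46691108 0.32898959 0.065     ] [0.46692799 0.32565473 0.065     ] foot [0.46653713 0.3242919  0.008     ] [0.46438657 0.324019   0.006     ]
bar T [0.47500756 0.06122925 0.1       ] [ 0.4523969  -0.07348812  0.1       ] 0.13660164930280252
bar S [0.47838034 0.05983847 0.1       ] [ 0.45446273 -0.06837659  0.1       ] 0.13042681230800382
yaw -9.527595164653192 mid [ 0.46370223 -0.00612944  0.1       ]
rod from bar +.15 guess [ 0.61163313 -0.03095783  0.1       ]
yaw -10.566671074637293 mid [ 0.46642153 -0.00426906  0.1       ]
rod from bar +.15 guess [ 0.61387786 -0.03177599  0.1       ]
hinge posts T [0.73496136 0.06590714 0.1       ] [ 0.68967398 -0.17564304  0.1       ]
hood corners [array([0.723, 0.054]), array([ 0.683, -0.16 ]), array([ 0.496, -0.117]), array([0.541, 0.087])]
rod top (array([ 0.61516899, -0.03583361,  0.25091645]), np.float64(0.004890000943292166)) socket T [ 0.60573214 -0.03297937  0.125     ] S [ 0.60665273 -0.03980491  0.125     ]
```

```bash
python3 -m crank '[[0,0,0,-0.01,0.015,-0.03,-1],[0,0,0,-0.02,0.03,-0.02,-1],[0,0,0,-0.024,0.037,-0.01,-1],[0,0,0,-0.024,0.037,0,-1],[0,0,0,-0.024,0.037,0,-1],[0,0,0,-0.024,0.037,0,-1],[0,0,0,-0.024,0.037,0,-1],[0,0,0,-0.024,0.037,0,-1],[0,0,0,-0.024,0.037,0,-1],[0,0,0,-0.024,0.037,0,-1],[0,0,0,-0.024,0.037,0,-1],[0,0,0,-0.024,0.037,0,-1],[0,0,0,-0.024,0.037,0,-1],[0,0,0,-0.01,0.015,0,-1],[0,0,0,0,0,0,-1]]'
python3 -m crank '[[0,0,8.5,0,0,0,-1],[0,0,8.5,0,0,0,-1],[0,0,8.5,0,0,0,-1],[0,0,8.5,0,0,0,-1],[0,0,8.5,0,0,0,-1],[0,0,8.5,0,0,0,-1],[0,0,8.5,0,0,0,-1],[0,0,8.5,0,0,0,-1],[0,0,8.5,0,0,0,-1],[0,0,6.5,0,0,0,-1],[0,0,0,0,0,0,-1]]'
python3 - <<'E'
from h import *
o=sensors.get_obs();c=viewer.camera_info("wrist");im=viewer.snapshot("wrist");cv2.imwrite("pics/w1.png",im[:,:,::-1])
from scipy.spatial.transform import Rotation as Ro
print(o["time"],o["position"],o["q"],Ro.from_rotvec(o["ee_rot"]).as_matrix().round(3).tolist(),(-c["R"].T@c["t"]))
print(proj(c,[.611,-.035,.25]),proj(c,[.611,-.035,.125]))
E
```

```text
time: 1.65
position: [0.5232, 0.0607, 0.2908]
ee_rot: [2.515, 1.882, -0.006]
force: [-0.9, 0.1, -0.2]
finger_gap: 0.0853
time: 2.75
position: [0.5158, 0.0691, 0.2903]
ee_rot: [3.126, -0.294, -0.011]
force: [-0.0, -1.1, 0.3]
finger_gap: 0.0851
2.75 [0.51578278 0.0691043  0.29031137] [-2.26172408e-02  2.50396441e-01  9.30283578e-02  1.42067934e+00
 -1.57193132e-03  1.73561851e+00] [[0.982, -0.186, -0.007], [-0.186, -0.982, -0.001], [-0.007, 0.003, -1.0]] [0.52992809 0.13927929 0.43262544]
[415.10476657 328.16955094] [359.34044957 247.00646175]
```

View pics/w1.png

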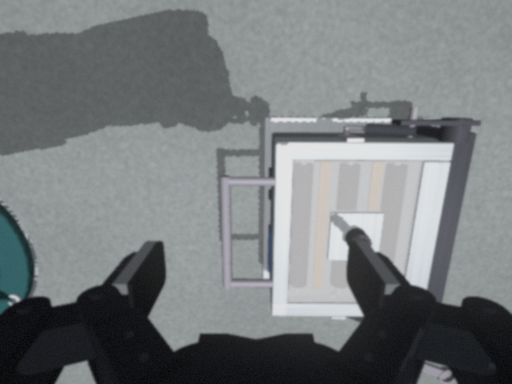

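Wrist view: bar at u≈226, v 178–287 (parallel to the tool y, so yaw is right); socket top ≈(357,237), rod partly behind the right finger.

Run:
```python
from h import *
im=cv2.imread("pics/w1.png");cv2.imwrite("pics/w1c.png",cv2.resize(im[160:310,210:410],None,fx=4,fy=4,interpolation=cv2.INTER_CUBIC))
c=viewer.camera_info("wrist")
print("socket",onz(c,357,237,.125)); a=onz(c,226,178,.1);b=onz(c,226,287,.1);print(a,b,(a+b)/2,np.degrees(np.arctan2(-(a-b)[0],(a-b)[1])))
print([onz(c,*p,.105).round(3) for p in((275,143),(452,143),(440,315),(273,315))])
```

```text
socket [ 0.60999853 -0.02216803  0.125     ]
[0.47973324 0.06267875 0.1       ] [ 0.45051847 -0.07394158  0.1       ] [ 0.46512585 -0.00563142  0.1       ] -12.07028868134527
[array([0.54 , 0.092, 0.105]), array([0.724, 0.058, 0.105]), array([ 0.708, -0.158,  0.105]), array([ 0.502, -0.121,  0.105])]
```

View pics/w1c.png

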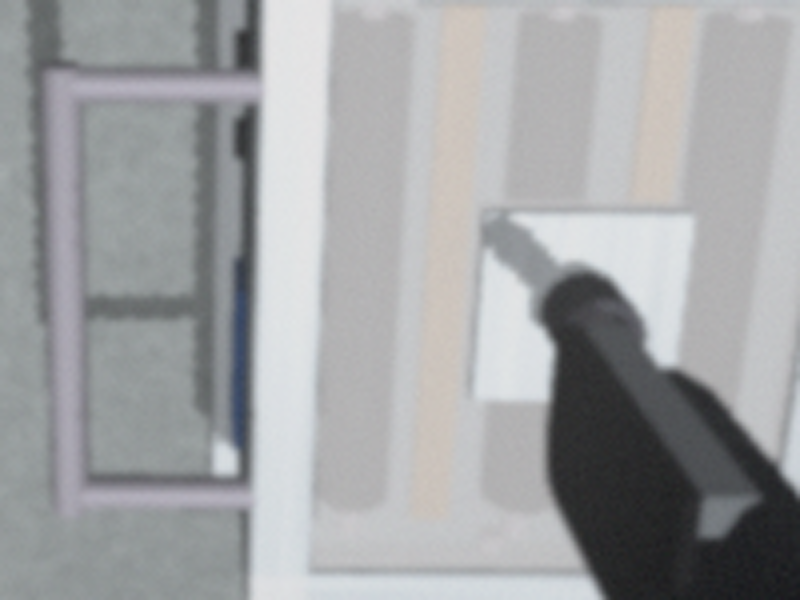

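```bash
python3 -m crank '[[0,0,0,0.037,0.027,0,-1],[0,0,0,0.037,0.027,0,-1],[0,0,0,0.037,0.027,0,-1],[0,0,0,0,0,0,-1],[0,0,0,0,0,0,-1]]'
python3 - <<'E'
from h import *
o=sensors.get_obs();c=viewer.camera_info("wrist");im=viewer.snapshot("wrist")[:,:,::-1];cv2.imwrite("pics/w2.png",im)
t=viewer.snapshot("top")[:,:,::-1]
cv2.imwrite("pics/w2c.png",np.hstack([cv2.resize(im[190:340,180:330],None,fx=4,fy=4,interpolation=cv2.INTER_CUBIC)]))
print(o["position"])
for z in(.25,.2,.125): print(z,proj(c,[.611,-.033,z]), "tcp",proj(c,[*o["position"][:2],z]))
E
```

```text
time: 3.3
position: [0.6122, -0.0308, 0.29]
ee_rot: [3.13, -0.251, -0.011]
force: [-0.9, -0.4, -0.1]
finger_gap: 0.0856
[ 0.61216832 -0.03077274  0.2899586 ]
0.25 [254.90794738 220.27515587] tcp [256.16609033 216.77098574]
0.2 [255.45607569 196.45997469] tcp [256.46735909 193.58134724]
0.125 [255.96585633 174.31093048] tcp [256.74718218 172.04245212]
```

View pics/w2.png

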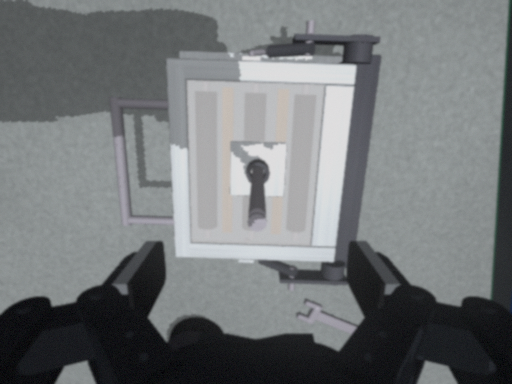

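View pics/w2c.png

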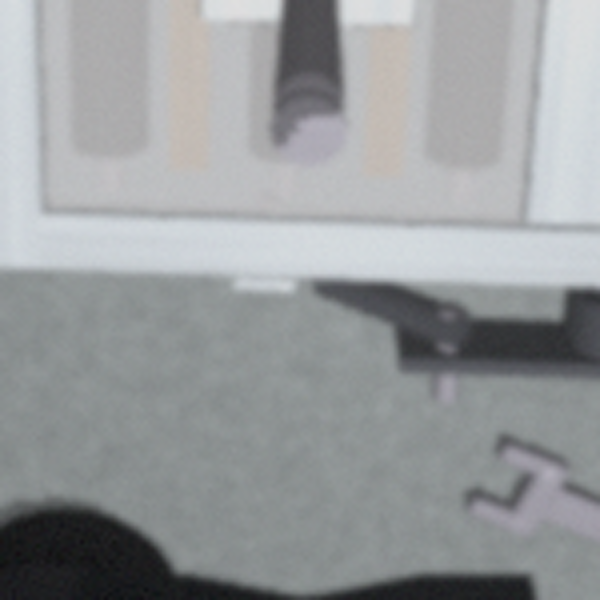

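Rod top centre at (258,224.5), groove just behind, lying between the fingers; within ~2 mm of the centre line. Descend and grip.

```bash
python3 -m crank '[[0,0,0,0.001,0.002,0.03,-1],[0,0,0,0,0,0.03,-1],[0,0,0,0,0,0.028,-1],[0,0,0,0,0,0,-1],[0,0,0,0,0,0,1],[0,0,0,0,0,0,1],[0,0,0,0,0,0,1],[0,0,0,0,0,0,1],[0,0,0,0,0,0,1],[0,0,0,0,0,0,1]]' 60
python3 - <<'E'
from h import *
o=sensors.get_obs();im=viewer.snapshot("wrist")[:,:,::-1];s=viewer.snapshot("side")[:,:,::-1]
print(o["position"],o["finger_gap"])
cv2.imwrite("pics/a3.png",np.hstack([cv2.resize(im,(400,300)),cv2.resize(s[100:280,150:390],(400,300))]))
E
```

```text
time: 4.4
position: [0.6105, -0.027, 0.2085]
ee_rot: [3.131, -0.232, 0.006]
force: [-0.8, -1.4, -1.5]
finger_gap: 0.0105
[ 0.61046134 -0.02700089  0.20846621] 0.01048691916884687
```

View pics/a3.png

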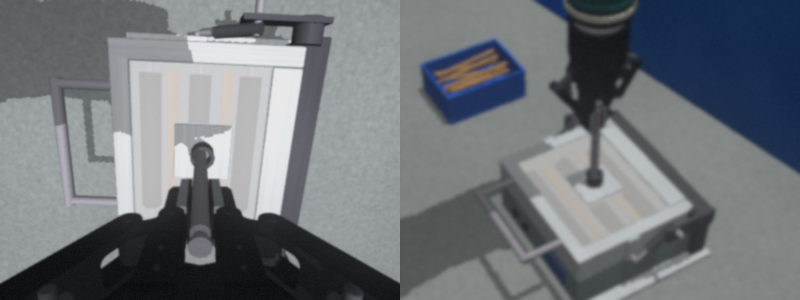

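The rod (wrist view, top at about (200,245) of the half picture) is held but ~6 mm off the pad centre and a little high; I re-grip better centred.

```bash
python3 -m crank '[[0,0,0,0,0,0,-0.3],[0,0,0,0,0,0,-0.3],[0,0,0,0,0,0,-0.3],[0,0,0,0,0.007,0.007,-0.3],[0,0,0,0,0,0,-0.3]]'
python3 - <<'E'
from h import *
o=sensors.get_obs();c=viewer.camera_info("wrist");im=viewer.snapshot("wrist")[:,:,::-1]
print(o["position"],o["finger_gap"],proj(c,[.611,-.034,.255]),proj(c,[.611,-.034,.125]))
cv2.imwrite("pics/w4.png",im)
E
```

```text
time: 5.0
position: [0.6093, -0.0345, 0.2004]
ee_rot: [3.131, -0.232, 0.005]
force: [1.1, -0.1, -1.0]
finger_gap: 0.0555
[ 0.60925957 -0.03451521  0.20043994] 0.0554508969813879 [261.27227618 316.92399829] [257.54629882 198.33325986]
```

View pics/w4.png

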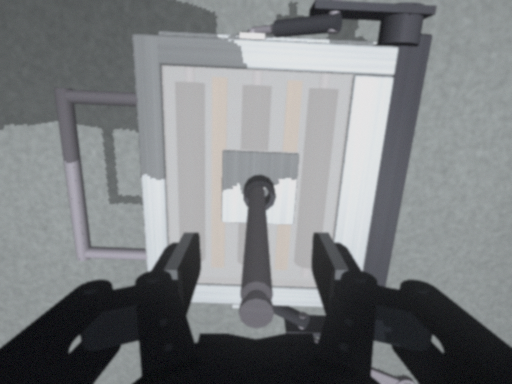

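Rod top at (257,310), socket (259,189): the rod is ~3 mm toward +y; shift slightly and grip.

```bash
python3 -m crank '[[0,0,0,0,-0.003,0,-0.3],[0,0,0,0,0,0,1],[0,0,0,0,0,0,1],[0,0,0,0,0,0,1],[0,0,0,0,0,0,1],[0,0,0,0,0,0,1]]' 60
python3 -m crank '[[0,0,0,0,0,-0.01,1],[0,0,0,0,0,-0.02,1],[0,0,0,0,0,-0.02,1],[0,0,0,0,0,-0.02,1],[0,0,0,0,0,0,1]]'
python3 - <<'E'
from h import *
o=sensors.get_obs();im=viewer.snapshot("wrist")[:,:,::-1];s=viewer.snapshot("side")[:,:,::-1]
print(o["position"],o["finger_gap"])
cv2.imwrite("pics/a5.png",np.hstack([cv2.resize(im,(400,300)),cv2.resize(s[100:280,150:390],(400,300))]))
E
```

```text
time: 5.65
position: [0.6101, -0.0309, 0.2013]
ee_rot: [3.131, -0.232, 0.006]
force: [-0.2, -0.4, 0.2]
finger_gap: 0.0106
time: 6.15
position: [0.6093, -0.0307, 0.2755]
ee_rot: [3.131, -0.232, 0.005]
force: [-0.2, -0.8, -0.4]
finger_gap: 0.0108
[ 0.60926824 -0.03069613  0.27550526] 0.010770727878087494
```

View pics/a5.png

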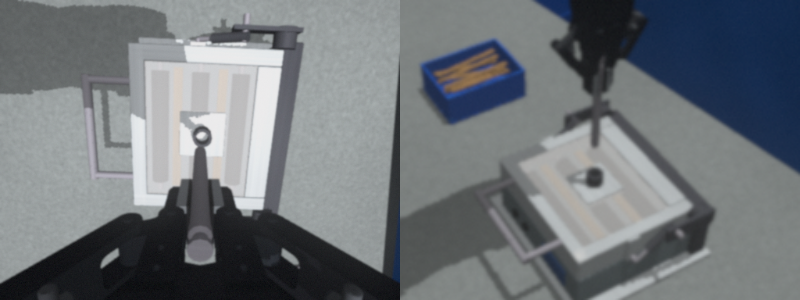

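Rod is out of the socket and held upright. Moving to the cup.

```bash
python3 -m crank '[[0,0,0,-0.008,-0.014,0,1],[0,0,0,-0.016,-0.028,0,1],[0,0,0,-0.0194,-0.0332,0,1],[0,0,0,-0.0194,-0.0332,0,1],[0,0,0,-0.0194,-0.0332,0,1],[0,0,0,-0.0194,-0.0332,0,1],[0,0,0,-0.0194,-0.0332,0,1],[0,0,0,-0.0194,-0.0332,0,1],[0,0,0,-0.0194,-0.0332,0,1],[0,0,0,-0.0194,-0.0332,0,1],[0,0,0,-0.01,-0.017,0,1],[0,0,0,0,0,0,1],[0,0,0,0,0,0,1]]'
python3 - <<'E'
from h import *
o=sensors.get_obs();im=viewer.snapshot("wrist")[:,:,::-1];s=viewer.snapshot("side")[:,:,::-1]
print(o["position"],o["ee_rot"],o["finger_gap"])
cv2.imwrite("pics/w6.png",im);cv2.imwrite("pics/s6.png",cv2.resize(s[80:220,70:210],None,fx=4,fy=4))
E
```

```text
time: 7.55
position: [0.4509, 0.3366, 0.2606]
ee_rot: [3.128, -0.229, -0.03]
force: [1.3, 0.2, -1.7]
finger_gap: 0.0108
[0.45089353 0.33663486 0.26060518] [ 3.12807901 -0.2294463  -0.03009512] 0.010750935689820542
```

View pics/w6.png

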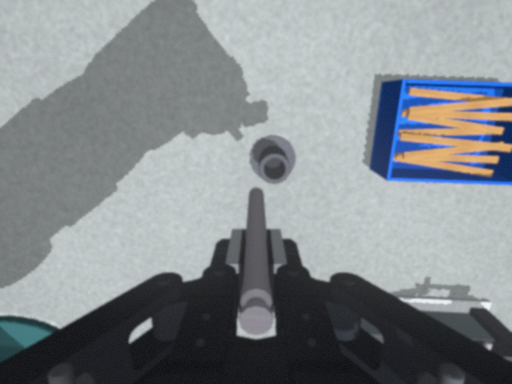

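View pics/s6.png

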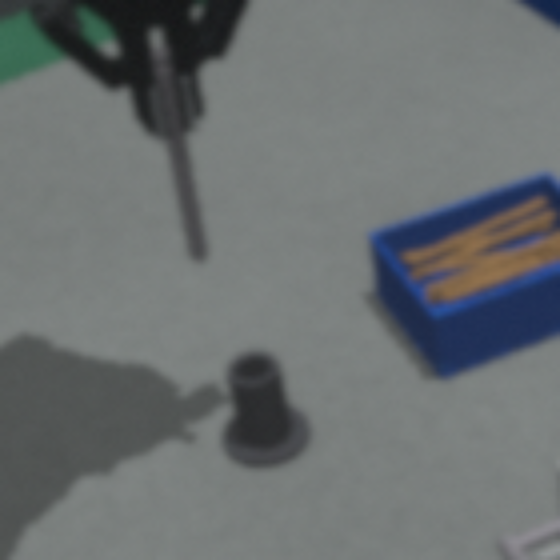

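Wrist: rod bottom ≈(256,192), cup rim centre ≈(273.5,165). Side: rod bottom ≈(119.5,143.5), appearing slightly leaning. Measuring.

Run:
```python
from h import *
from scipy.spatial.transform import Rotation as Ro
W=viewer.camera_info("wrist");S=viewer.camera_info("side");o=sensors.get_obs()
R=Ro.from_rotvec(o["ee_rot"]).as_matrix();p=o["position"];print(R.round(4).tolist())
print("turn to vertical (tool, deg)",np.degrees(np.cross([0,0,1],R.T@[0,0,-1])))
print("cup",onz(W,273.5,165,.065))
b=tri(W,(256,193),S,(70+201/4-.4,80+256/4-.4));print("rod bottom",b)
t=tri(W,(256,320),S,(70+160/4-.4,80+35/4-.4));print("rod top",t)
print("proj vertical at side: top/bottom",proj(S,[*p[:2],.32]),proj(S,[*p[:2],.17]),"wrist",proj(W,[*p[:2],.32]),proj(W,[*p[:2],.17]))
ax=-R[:,2]; print("along tool axis wrist",proj(W,p+ax*.06),proj(W,p-ax*.09),"side",proj(S,p+ax*.06),proj(S,p-ax*.09))
```

```text
[[0.9889, -0.1472, -0.0193], [-0.1473, -0.9891, -0.0033], [-0.0186, 0.0061, -0.9998]]
turn to vertical (tool, deg) [ 0.35158492  1.0634505  -0.        ]
cup [0.4677544  0.33365915 0.065     ]
rod bottom (array([0.45035191, 0.33430114, 0.16520671]), np.float64(0.00117707076007327))
rod top (array([0.45532573, 0.33929174, 0.3211192 ]), np.float64(0.004426492889690751))
proj vertical at side: top/bottom [108.0559536   90.26676998] [119.35198901 141.66343558] wrist [252.63019582 329.26345008] [257.78930444 192.80570508]
along tool axis wrist [256.01587956 330.18865314] [255.66057301 193.77944116] side [108.38818912  89.74336309] [118.75525828 141.73841051]
```

```bash
python3 -m crank '[[0.35,1.06,0,0.009,0.002,0,1],[0,0,0,0.008,0.002,0.015,1],[0,0,0,0,0,0.025,1],[0,0,0,0,0,0.025,1],[0,0,0,0,0,0.015,1],[0,0,0,0,0,0,1],[0,0,0,0,0,0,1]]'
python3 - <<'E'
from h import *
from scipy.spatial.transform import Rotation as Ro
o=sensors.get_obs();W=viewer.camera_info("wrist");im=viewer.snapshot("wrist")[:,:,::-1];s=viewer.snapshot("side")[:,:,::-1]
R=Ro.from_rotvec(o["ee_rot"]).as_matrix();p=o["position"]
print(p,R[:,2],np.degrees(np.cross([0,0,1],R.T@[0,0,-1])))
a=np.hstack([cv2.resize(im[110:260,195:345],None,fx=2.6,fy=2.6,interpolation=3),cv2.resize(s[110:210,90:190],None,fx=3.9,fy=3.9,interpolation=3)]);print(a.shape)
cv2.imwrite("pics/a7.png",a)
b=p+R[:,2]*.09
print("bottom pred",b,proj(W,b),proj(viewer.camera_info("side"),b),proj(viewer.camera_info("side"),[.467,.329,.065]),"cup W",proj(W,[.467,.329,.065]))
E
```

```text
time: 8.35
position: [0.4745, 0.3227, 0.179]
ee_rot: [-3.13, 0.246, -0.014]
force: [1.2, 0.7, -0.7]
finger_gap: 0.0105
[0.4745216  0.32269941 0.17897506] [ 0.00930513  0.00100856 -0.9999562 ] [-0.14041394 -0.51755788  0.        ]
(390, 780, 3)
bottom pred [0.47535906 0.32279018 0.088979  ] [255.69754562 193.78938414] [135.14098579 164.40353306] [132.54270881 171.35843311] cup W [244.69324452 180.34772718]
```

View pics/a7.png

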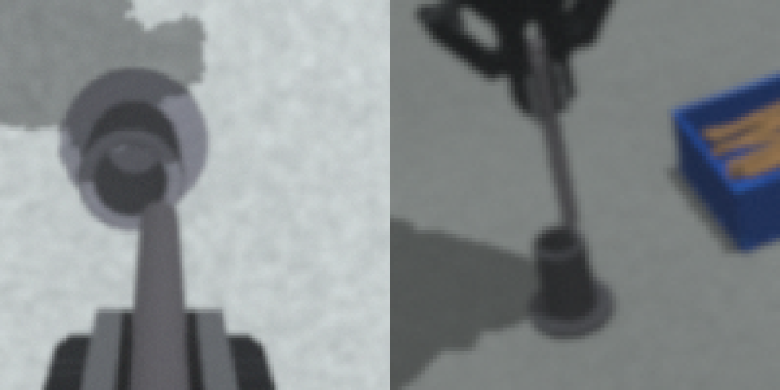

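Wrist: cup rim (245,179), rod tip ≈(256,190) — tip is off by ~8 mm x, ~6 mm y. Correct with a slow move, settle and recheck.

```bash
python3 -m crank '[[-0.14,-0.5,0,-0.008,-0.005,0,1],[0,0,0,0,0,0,1],[0,0,0,0,0,0,1]]'
python3 - <<'E'
from h import *
from scipy.spatial.transform import Rotation as Ro
o=sensors.get_obs();W=viewer.camera_info("wrist");im=viewer.snapshot("wrist")[:,:,::-1];s=viewer.snapshot("side")[:,:,::-1]
R=Ro.from_rotvec(o["ee_rot"]).as_matrix();p=o["position"]
print(p,R[:,2],np.degrees(np.cross([0,0,1],R.T@[0,0,-1])))
a=np.hstack([cv2.resize(im[110:260,195:345],None,fx=2.6,fy=2.6,interpolation=3),cv2.resize(s[110:210,90:190],None,fx=3.9,fy=3.9,interpolation=3)])
cv2.imwrite("pics/a8.png",a)
b=p+R[:,2]*.09
print("bottom pred",b,proj(W,b),"cup W",proj(W,[.467,.3285,.065]))
E
```

```text
time: 8.75
position: [0.4677, 0.3302, 0.1812]
ee_rot: [-3.13, 0.246, -0.004]
force: [0.6, -0.6, -1.1]
finger_gap: 0.011
[0.46769679 0.3301746  0.18119718] [ 0.00276126  0.00165393 -0.99999482] [-0.1182974 -0.1414772  0.       ]
bottom pred [0.4679453  0.33032345 0.09119764] [255.68111149 193.77673309] cup W [254.84017771 187.18848034]
```

View pics/a8.png

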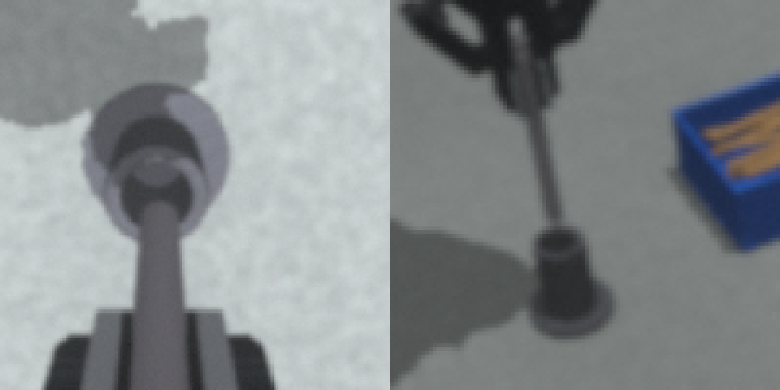

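Rod tip is over the cup opening, ~2 mm short in y. Nudge and enter part way.

```bash
python3 -m crank '[[0,0,0,0.001,-0.002,0,1],[0,0,0,0,0,0.012,1],[0,0,0,0,0,0.012,1],[0,0,0,0,0,0.01,1],[0,0,0,0,0,0,1],[0,0,0,0,0,0,1]]'
python3 - <<'E'
from h import *
from scipy.spatial.transform import Rotation as Ro
o=sensors.get_obs();W=viewer.camera_info("wrist");im=viewer.snapshot("wrist")[:,:,::-1];s=viewer.snapshot("side")[:,:,::-1]
R=Ro.from_rotvec(o["ee_rot"]).as_matrix();p=o["position"]
print(p,R[:,2],o["force"],o["finger_gap"])
a=np.hstack([cv2.resize(im[110:260,195:345],None,fx=2.6,fy=2.6,interpolation=3),cv2.resize(s[110:210,90:190],None,fx=3.9,fy=3.9,interpolation=3)])
cv2.imwrite("pics/a9.png",a)
E
```

```text
time: 9.45
position: [0.469, 0.3319, 0.1435]
ee_rot: [-3.131, 0.246, -0.003]
force: [-0.8, -0.1, -1.2]
finger_gap: 0.0107
[0.46901544 0.3319468  0.14349275] [ 0.0018463   0.00105321 -0.99999774] [-0.79170957 -0.07178301 -1.18622505] 0.01073655743613216
```

View pics/a9.png

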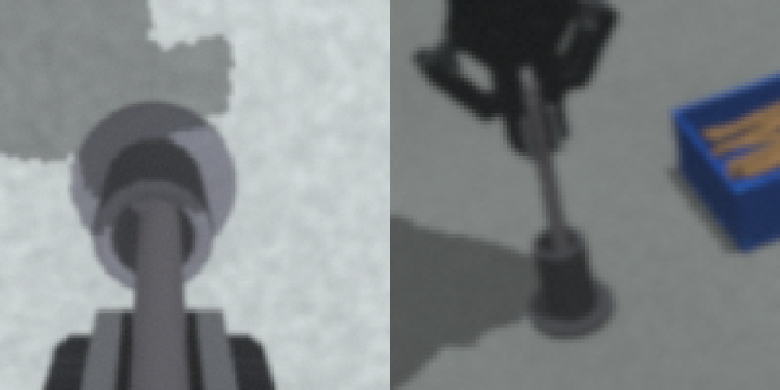

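The rod is inside the cup rim, with no side force. Lower almost to the floor.

```bash
python3 -m crank '[[0,0,0,-0.0015,0,0.01,1],[0,0,0,0,0,0.012,1],[0,0,0,0,0,0.012,1],[0,0,0,0,0,0.006,1],[0,0,0,0,0,0,1],[0,0,0,0,0,0,1]]'
python3 - <<'E'
from h import *
o=sensors.get_obs();im=viewer.snapshot("wrist")[:,:,::-1];s=viewer.snapshot("side")[:,:,::-1]
print(o["position"],o["force"],o["finger_gap"])
a=np.hstack([cv2.resize(im,(400,300)),cv2.resize(s[110:210,90:190],(300,300),interpolation=3)])
cv2.imwrite("pics/a10.png",a)
E
```

```text
time: 10.15
position: [0.4681, 0.3327, 0.1022]
ee_rot: [-3.129, 0.246, -0.007]
force: [-0.0, -0.2, -0.4]
finger_gap: 0.0106
[0.46806308 0.33273462 0.10217512] [-0.01559717 -0.19415809 -0.4200187 ] 0.010623628968020812
```

View pics/a10.png

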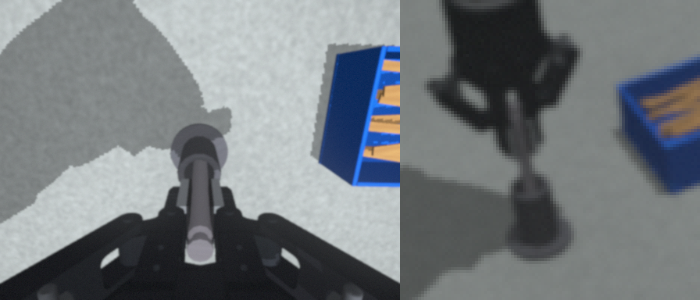

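```bash
python3 -m crank '[[0,0,0,0,0,0.004,1],[0,0,0,0,0,0,1],[0,0,0,0,0,0,-0.2],[0,0,0,0,0,0,-0.2],[0,0,0,0,0,0,-0.4],[0,0,0,0,0,0,-0.4],[0,0,0,0,0,-0.02,-0.4],[0,0,0,0,0,-0.03,-0.4],[0,0,0,0,0,-0.04,-0.4],[0,0,0,0,0,-0.05,-0.4],[0,0,0,0,0,-0.04,-0.4],[0,0,0,0,0,0,-0.4],[0,0,0,0,0,0,-0.4]]'
python3 - <<'E'
from h import *
o=sensors.get_obs();im=viewer.snapshot("wrist")[:,:,::-1];s=viewer.snapshot("side")[:,:,::-1]
print(o["position"],o["ee_rot"],o["force"],o["finger_gap"])
a=np.hstack([cv2.resize(im,(400,300)),cv2.resize(s[110:210,90:190],(300,300),interpolation=3)])
cv2.imwrite("pics/a11.png",a)
E
```

```text
time: 11.55
position: [0.4673, 0.3323, 0.2873]
ee_rot: [-3.127, 0.246, -0.012]
force: [0.6, 0.4, -0.3]
finger_gap: 0.0598
[0.46730868 0.33227014 0.28732707] [-3.12673969  0.24565671 -0.01238375] [ 0.57268234  0.41474611 -0.29489657] 0.05976437670647292
```

View pics/a11.png

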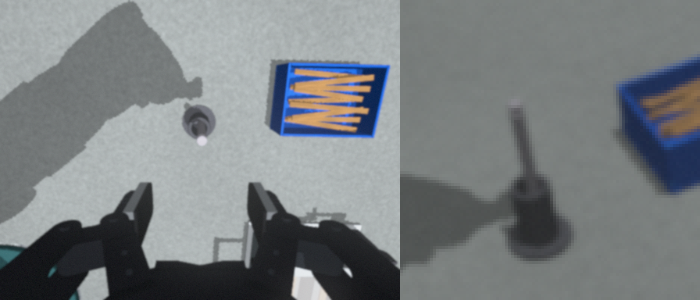

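Rod stands in the cup, free of the fingers. On to the bar.

```bash
python3 -m crank '[[0,0,0,0.002,0.015,0,-0.4],[0,0,0,0.004,0.03,0,-0.4],[0,0,0,0.006,0.038,0,-0.4],[0,0,0,0.006,0.038,0,-0.4],[0,0,0,0.006,0.038,0,-0.4],[0,0,0,0.006,0.038,0,-0.4],[0,0,0,0.006,0.038,0,-0.4],[0,0,0,0.006,0.038,0,-0.4],[0,0,0,0.004,0.03,0,-0.4],[0,0,0,0.003,0.02,0,-0.6],[0,0,0,0,0,0,-0.6],[0,0,0,0,0,0,-0.6]]'
python3 - <<'E'
from h import *
from scipy.spatial.transform import Rotation as Ro
o=sensors.get_obs();W=viewer.camera_info("wrist");im=viewer.snapshot("wrist")[:,:,::-1];s=viewer.snapshot("side")[:,:,::-1]
R=Ro.from_rotvec(o["ee_rot"]).as_matrix();p=o["position"]
print(p,R[:,0],np.degrees(np.cross([0,0,1],R.T@[0,0,-1])),o["finger_gap"])
cv2.imwrite("pics/w12.png",im)
print(proj(W,[.465,-.005,.1]))
E
```

```text
time: 12.85
position: [0.4553, -0.0133, 0.2729]
ee_rot: [3.131, -0.247, -0.021]
force: [0.1, 0.1, -0.3]
finger_gap: 0.0684
[ 0.4553203  -0.01326545  0.27291616] [ 0.98750574 -0.15699602 -0.01358888] [ 0.08321514  0.77858548 -0.        ] 0.06837391242398161
[265.81210887 161.31984413]
```

View pics/w12.png

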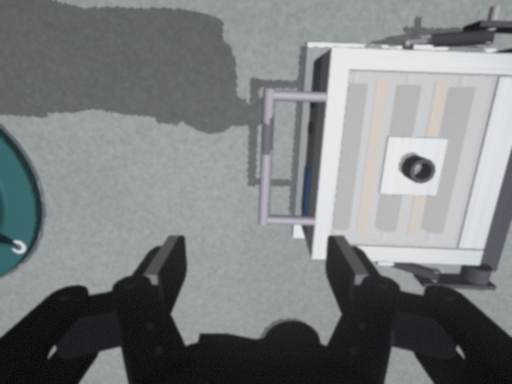

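Bar at (268,90)–(263,224), mid (266,157), about 2° from the jaws' normal. Correct and descend part way.

```bash
python3 -m crank '[[0.08,0.78,2,0.008,-0.01,0,-0.6],[0,0,0,0,0,0.02,-0.6],[0,0,0,0,0,0.03,-0.6],[0,0,0,0,0,0.03,-0.6],[0,0,0,0,0,0.03,-0.6],[0,0,0,0,0,0.02,-0.6],[0,0,0,0,0,0,-0.6],[0,0,0,0,0,0,-0.6]]'
python3 - <<'E'
from h import *
from scipy.spatial.transform import Rotation as Ro
o=sensors.get_obs();W=viewer.camera_info("wrist");im=viewer.snapshot("wrist")[:,:,::-1]
R=Ro.from_rotvec(o["ee_rot"]).as_matrix();p=o["position"]
print(p,R[:,0],np.degrees(np.cross([0,0,1],R.T@[0,0,-1])),o["finger_gap"])
cv2.imwrite("pics/w13.png",im)
print(proj(W,[.465,-.004,.1]),proj(W,p+.0*R[:,2]))
E
```

```text
time: 13.75
position: [0.4647, 0.003, 0.1386]
ee_rot: [-3.128, 0.285, -0.003]
force: [-1.1, -0.4, 0.5]
finger_gap: 0.0683
[0.46474957 0.00298091 0.13861698] [ 0.98351132 -0.18083885  0.00167328] [-0.02967099 -0.09587185  0.        ] 0.06830395856729668
[258.03051991 227.73523947] [255.83365286 245.54021861]
```

View pics/w13.png

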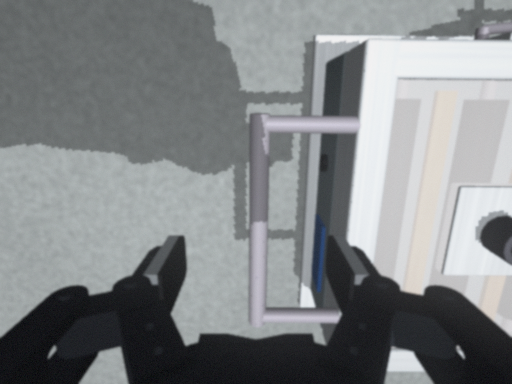

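Bar centred between the fingers (u≈258), parallel. Descend and grip.

```bash
python3 -m crank '[[0,0,0,0.001,0.002,0.02,-0.6],[0,0,0,0,0,0.02,-0.6],[0,0,0,0,0,0.012,-0.6],[0,0,0,0,0,0,-0.6],[0,0,0,0,0,0.003,-0.6],[0,0,0,0,0,0,1],[0,0,0,0,0,0,1],[0,0,0,0,0,0,1],[0,0,0,0,0,0,1],[0,0,0,0,0,0,1],[0,0,0,0,0,0,1]]' 50
python3 - <<'E'
from h import *
o=sensors.get_obs();im=viewer.snapshot("wrist")[:,:,::-1];s=viewer.snapshot("side")[:,:,::-1]
print(o["position"],o["ee_rot"],o["force"],o["finger_gap"])
a=np.hstack([cv2.resize(im,(400,300)),cv2.resize(s[120:270,130:330],(400,300),interpolation=3)])
cv2.imwrite("pics/a14.png",a)
E
```

```text
time: 14.9
position: [0.4662, 0.0019, 0.0904]
ee_rot: [3.129, -0.282, 0.01]
force: [2.8, -0.3, -5.4]
finger_gap: 0.0098
[0.46615018 0.00191752 0.0903845 ] [ 3.12885804 -0.28213746  0.0101897 ] [ 2.75935923 -0.32770846 -5.43031065] 0.009830623935277588
```

View pics/a14.png

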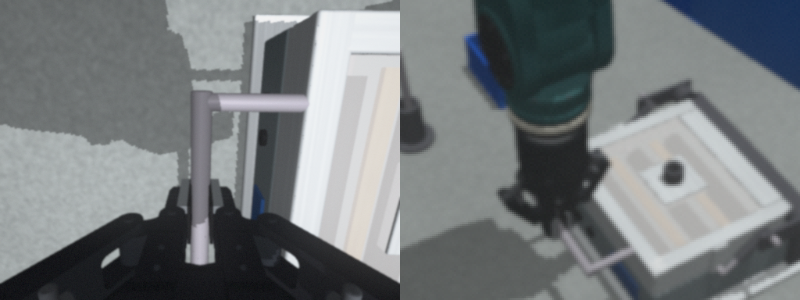

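Held, but the bar sits ~9 mm below the grasp point; re-grip deeper while the hood is still shut.

```bash
python3 -m crank '[[0,0,0,0,0,0,0],[0,0,0,0,0,0,0],[0,0,0,0,0,0,0],[0,0,0,0,0,0.009,0],[0,0,0,0,0,0,0],[0,0,0,0,0,0.0015,0]]' 60
python3 -m crank '[[0,0,0,0,0,0,1],[0,0,0,0,0,0,1],[0,0,0,0,0,0,1],[0,0,0,0,0,0,1],[0,0,0,0,0,0,1]]' 60
```

```text
time: 15.6
position: [0.4665, 0.0019, 0.0791]
ee_rot: [-3.129, 0.282, -0.011]
force: [0.0, -0.2, 0.1]
finger_gap: 0.0426
time: 16.1
position: [0.4662, 0.0019, 0.0789]
ee_rot: [-3.129, 0.282, -0.01]
force: [0.9, -0.6, -1.3]
finger_gap: 0.0102
```

Good depth now (bar 21 mm behind the tip). Raise along the arc, first to about 0.4 rad.

```bash
python3 -m crank '[[0,0,0,0.0003,0,-0.0122,1],[0,0,0,0.0009,0,-0.0122,1],[0,0,0,0.0015,0,-0.0121,1],[0,0,0,0.0021,0,-0.0121,1],[0,0,0,0.0027,0,-0.0119,1],[0,0,0,0.0033,0,-0.0118,1],[0,0,0,0.0039,0,-0.0116,1],[0,0,0,0,0,0,1],[0,0,0,0,0,0,1]]'
cat > st.py <<'E'
from h import *
import sys
from scipy.spatial.transform import Rotation as Ro
o=sensors.get_obs();p=o["position"];R=Ro.from_rotvec(o["ee_rot"]).as_matrix()
bar=p-.021*R[:,2]; d=(bar-[.4662,.0019,.0999])@[.984,-.178,0]
print("t",o["time"],"p",p.round(4),"th_z",np.arcsin((bar[2]-.1)/.245).round(3),"th",np.arctan2(bar[2]-.1,.245-d).round(3),"r",np.hypot(bar[2]-.1,.245-d).round(4),"F",o["force"].round(1),"gap",o["finger_gap"].round(4),"tilt",np.degrees(np.cross([0,0,1],R.T@[0,0,-1])).round(2),"x",R[:,0].round(3))
if len(sys.argv)>1:
    im=viewer.snapshot("wrist")[:,:,::-1];s=viewer.snapshot("side")[:,:,::-1]
    cv2.imwrite(f"pics/{sys.argv[1]}.png",np.hstack([cv2.resize(im,(400,300)),cv2.resize(s[90:270,110:350],(400,300),interpolation=3)]))
E
python3 st.py a15
```

```text
time: 17.0
position: [0.4801, -0.0008, 0.1631]
ee_rot: [-3.128, 0.283, -0.004]
force: [0.6, -0.4, -4.9]
finger_gap: 0.0101Traceback (most recent call last):
  File "st.py", line 6, in <module>
    print("t",o["time"],"p",p.round(4),"th_z",np.arcsin((bar[2]-.1)/.245).round(3),"th",np.arctan2(bar[2]-.1,.245-d).round(3),"r",np.hypot(bar[2]-.1,.245-d).round(4),"F",o["force"].round(1),"gap",o["finger_gap"].round(4),"tilt",np.degrees(np.cross([0,0,1],R.T@[0,0,-1])).round(2),"x",R[:,0].round(3))
                                                                                                                                                                                                    ^^^^^^^^^^^^^^^^^^^^^
AttributeError: 'float' object has no attribute 'round'
```

```bash
sed -i 's/o\["finger_gap"\].round(4)/round(o["finger_gap"],4)/' st.py; python3 st.py a15
```

```text
t 17.0 p [ 0.4801 -0.0008  0.1631] th_z 0.351 th 0.35 r 0.2457 F [ 0.6 -0.4 -4.9] gap 0.0101 tilt [-0.04 -0.15  0.  ] x [ 0.984 -0.18   0.003]
```

View pics/a15.png

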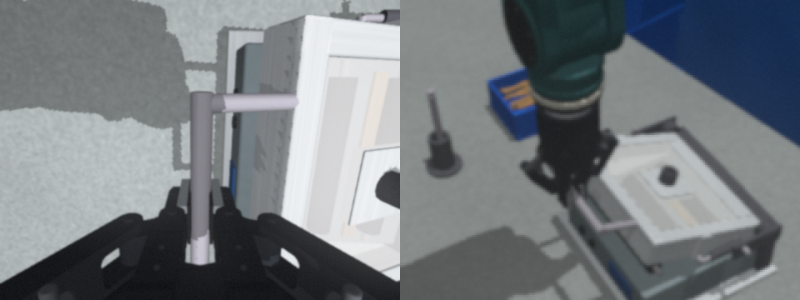

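Hood follows at 0.35 rad, grip firm. Continue to about 0.83.

```bash
python3 -m crank '[[0,0,0,0.0045,0,-0.0114,1],[0,0,0,0.0051,0,-0.0112,1],[0,0,0,0.0056,0,-0.0109,1],[0,0,0,0.0061,0,-0.0106,1],[0,0,0,0.0067,0,-0.0103,1],[0,0,0,0,0,0,1]]'; python3 st.py
python3 -m crank '[[0,0,0,0.0072,0,-0.0099,1],[0,0,0,0.0077,0,-0.0096,1],[0,0,0,0.0081,0,-0.0092,1],[0,0,0,0.0086,0,-0.0088,1],[0,0,0,0.0055,0,-0.005,1],[0,0,0,0,0,0,1],[0,0,0,0,0,0,1],[0,0,0,0,0,0,1]]'; python3 st.py a16
```

```text
time: 17.7
position: [0.5047, -0.0056, 0.2152]
ee_rot: [-3.128, 0.284, 0.01]
force: [-0.6, 0.6, -3.0]
finger_gap: 0.0099
t 17.7 p [ 0.5047 -0.0056  0.2152] th_z 0.59 th 0.585 r 0.2467 F [-0.6  0.6 -3. ] gap 0.0099 tilt [ 0.01  0.35 -0.  ] x [ 0.984 -0.18  -0.006]
time: 18.5
position: [0.5336, -0.0113, 0.2533]
ee_rot: [-3.129, 0.283, 0.035]
force: [-2.8, -0.6, 1.9]
finger_gap: 0.0099
t 18.5 p [ 0.5336 -0.0113  0.2533] th_z 0.792 th 0.781 r 0.2476 F [-2.8 -0.6  1.9] gap 0.0099 tilt [ 0.11  1.27 -0.  ] x [ 0.984 -0.18  -0.022]
```

View pics/a16.png

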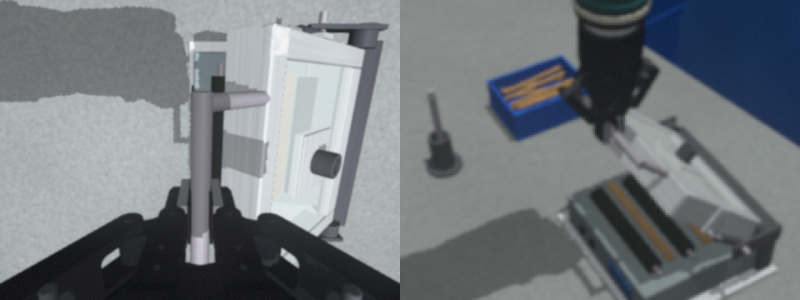

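Estimated 0.78–0.79, and the vertical force has changed sign. Go a little further for margin and hold.

```bash
python3 -m crank '[[0,0.5,0,0.0085,0,-0.008,1],[0,0.5,0,0.0085,0,-0.0075,1],[0,0,0,0,0,0,1],[0,0,0,0,0,0,1],[0,0,0,0,0,0,1]]'; python3 st.py a17
```

```text
time: 19.1
position: [0.55, -0.0144, 0.2696]
ee_rot: [3.126, -0.283, -0.007]
force: [-1.8, -0.0, 2.6]
finger_gap: 0.0095
t 19.1 p [ 0.55   -0.0144  0.2696] th_z 0.891 th 0.874 r 0.2486 F [-1.8 -0.   2.6] gap 0.0095 tilt [ 0.15  0.23 -0.  ] x [ 0.984 -0.18  -0.004]
```

View pics/a17.png

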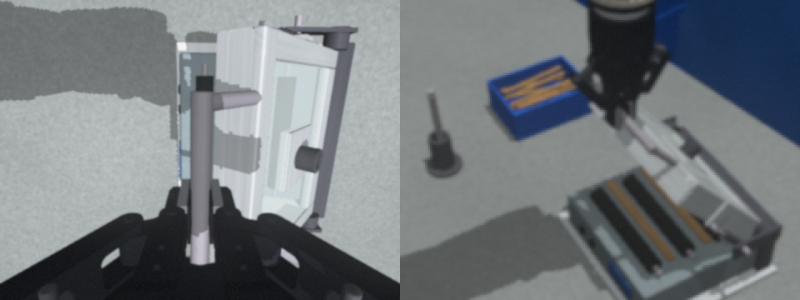

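Held at ≈0.87 rad, past balance and pulling open. Now return below balance.

```bash
python3 -m crank '[[0,0,0,-0.0092,0,0.0081,1],[0,0,0,-0.0087,0,0.0086,1],[0,0,0,-0.0083,0,0.009,1],[0,0,0,-0.0078,0,0.0094,1],[0,0,0,0,0,0,1],[0,0,0,0,0,0,1],[0,0,0,0,0,0,1]]'; python3 st.py a18
```

```text
time: 19.9
position: [0.5169, -0.008, 0.2342]
ee_rot: [3.127, -0.283, -0.0]
force: [-3.9, 0.2, 2.3]
finger_gap: 0.0095
t 19.9 p [ 0.5169 -0.008   0.2342] th_z 0.686 th 0.676 r 0.2479 F [-3.9  0.2  2.3] gap 0.0095 tilt [ 0.09 -0.01  0.  ] x [ 0.984 -0.179  0.   ]
```

View pics/a18.png

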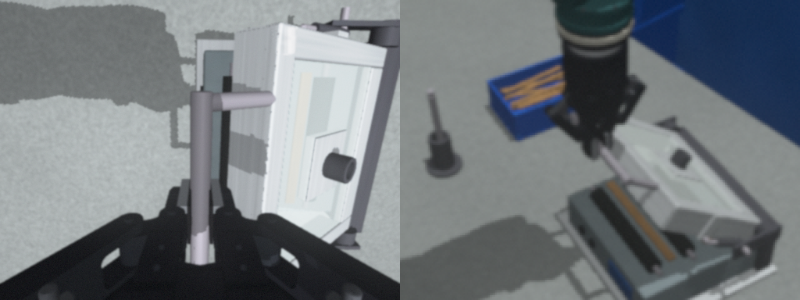

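```bash
python3 -m crank '[[0,0,0,-0.006,0,0.0075,1],[0,0,0,-0.0055,0,0.008,1],[0,0,0,0,0,0,1],[0,0,0,0,0,0,1],[0,0,0,0,0,0,1],[0,0,0,0,0,0,1]]'; python3 st.py a19
python3 - <<'E'
from h import *
im=viewer.snapshot("side")[:,:,::-1];cv2.imwrite("pics/s19.png",cv2.resize(im[130:280,190:350],None,fx=4,fy=4,interpolation=3))
cv2.imwrite("pics/s19c.png",cv2.resize(im[130:210,100:180],None,fx=6,fy=6,interpolation=3))
im=viewer.snapshot("top")[:,:,::-1];cv2.imwrite("pics/t19.png",im)
E
```

```text
time: 20.6
position: [0.5068, -0.0061, 0.2197]
ee_rot: [3.128, -0.283, 0.003]
force: [-4.8, 0.2, 3.0]
finger_gap: 0.0095
t 20.6 p [ 0.5068 -0.0061  0.2197] th_z 0.612 th 0.604 r 0.2475 F [-4.8  0.2  3. ] gap 0.0095 tilt [ 0.06 -0.12  0.  ] x [ 0.984 -0.179  0.002]
```

View pics/s19.png

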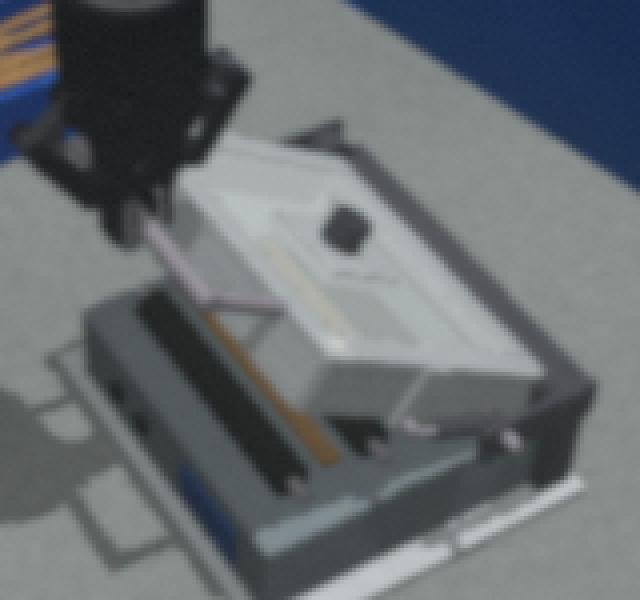

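View pics/t19.png

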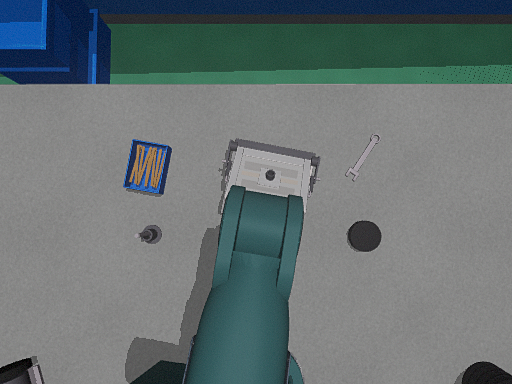

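View pics/s19c.png

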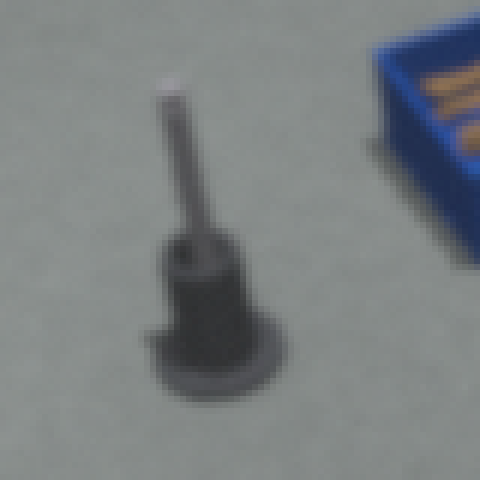

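View pics/a19.png

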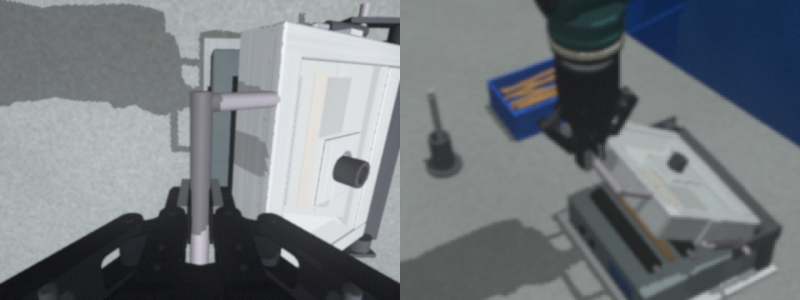

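Side view: right arm/bar corner at ≈(242.6,205.4). Independent check of the angle from it:

Run:
```python
from h import *
S=viewer.camera_info("side")
hx=np.array([.9825,-.186,0]);hy=np.array([.186,.9825,0]);m=np.array([.4655,-.004,.1])
for th in(0,.5,.55,.6,.65,.7): print(th,proj(S,m+hx*.245*(1-np.cos(th))+np.array([0,0,.245*np.sin(th)])-.068*hy))
o=sensors.get_obs();print(o["position"],o["joint_velocities"].round(4),o["force"])
```

```text
0 [224.75749595 255.05913534]
0.5 [236.60573433 212.91449293]
0.55 [239.23061141 208.17300069]
0.6 [242.10603683 203.39711946]
0.65 [245.22454201 198.60483637]
0.7 [248.57716669 193.81467217]
[ 0.5067073  -0.00605661  0.21957387] [ 0.0005  0.0007 -0.0035 -0.0013  0.0009 -0.0009] [-4.98399475  0.29657749  3.22233135]
```

Vision gives ≈0.59 rad, arm kinematics ≈0.60; the arm is at rest. Handing in.

```bash
python3 -c "
from plant import hand_in; print(hand_in())"
```

```text
the job is handed in; nothing more can be done
None
```

The rod is standing in the tool cup, and the hood is still gripped at about 0.60 rad, just under its balance point. The job was handed in at about 20.8 s of the 69 s.

**What I did:**
- **Rod:** I lifted it out of the socket, stood it in the cup and let go.
- **Raising the hood:** I gripped the bar and raised it to about 0.87 rad, where it was held briefly.
- **Bringing it back:** I lowered it below balance and kept hold of it throughout.
- **Re-grips:** I re-gripped both the rod and the bar once, because the first grips were off-centre or too shallow. The hood was shut both times.

**Last checks:**
- **Hood angle:** the arm's position gives 0.60–0.61 rad and the side camera gives about 0.59.
- **Arm and grip:** the arm was at rest with the bar in the pads (gap 9.5 mm).
- **Rod and bystanders:** the rod stands in the cup with a slight lean that I judged by eye and did not measure. The bin, reel and wrench look unmoved in the top view.

**Disagreements:**
- **Cameras:** they differed by up to about 8 mm on the cup's y position, and the wrist camera was also about 5 mm off the others at the socket. I used a compromise and corrected it by eye as the rod went in.
- **Bar grip:** the bar-to-hinge distance came out 2.5–3.6 mm too long while the hood was raised. The grip gap also fell from 10.2 to 9.5 mm, so the bar may have shifted slightly in the pads.
- **Final force:** about 5 N sideways and 3 N up remained on the tool. That is not the plain downward pull expected just below balance, so the grip is probably carrying some stress.

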